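Wipe the brass offcuts into the scrap tray

ROBOT

A 6-joint arm with a two-finger parallel gripper is mounted at the origin on the work surface. World frame = base frame: x ahead of the robot, y to its left, z up, the work surface at z = 0. Lengths are in mm, angles in rad, forces in N, time in s.
With the tool pointing down it reaches from about 250 to 850 mm from the base axis. Payload 12.5 kg.
Tool frame: the origin (TCP) lies at the very end of the fingers, on their centre line; the grasp point (between the pads) lies 19 mm behind it; z points along the fingers, y is the direction in which the jaws open and shut (so a half turn about z gives the same grasp; the last joint's range is limited). The gripper opens to 93 mm and grips with 3 to 60 N. Pads are 15 mm wide; open, the fingers measure 128 mm over their backs; the gripper's body (75 mm by 188 mm) begins 65 mm behind the grasp point.
Start: joints at [-1.381, 0.351, 1.652, -0, 1.139, -0.085], TCP at [149.265, -529.343, 218.633] pointing down, gripper open.
Joint ranges: [-2.75, 2.75], [-0.79, 2.1], [0.01, 2.65], [-1.57, 4.71], [0.07, 3.14], [-2.87, 2.87]. Speed limits (rad/s): [2.22, 2.22, 2.79, 3.14, 3.14, 3.14].

INTERFACE

Orientations are given as a unit quaternion [x, y, z, w].
In Python, from workcell import r gives the robot as it stands.
- The arm moves only by the tool servo_tool, never from a script. Its argument "increments" is a list of rows, each a list of 6 numbers: the shift along the tool's x, y, z in cm, then the turn, a rotation vector about the tool's x, y, z in rad. In form: [[tx, ty, tz, rx, ry, rz], ...]. A call has 1 to 5 rows; each row shifts and turns the commanded pose from where the row before left it, along the tool's axes as they then stand; what a row does not reach is not made up. A row lasts 1/12 s, in which the tool goes at most 41.7 mm and 7.16 degrees, less where a joint would pass 70% of its speed; a pose out of reach is approached as far as the arm can. A call is refused whole if a number of a shift passes 4.17 or a number of a turn 0.125, either way. A call with a gripper value outside its range is refused whole. "gripper" is the finger opening in cm, from 0 to 9.3, set as the call begins (left out, the last holds). The fingers move at their own pace and stop on an object; the grip force is fixed at half the most. Time passes only in rows, so rows that do not move let the fingers close. It gives the time, the measured TCP pose, the force and the opening at its end, in the units of the state.
- r.get_state(): the state, without advancing time (a new reading comes with each control period).
- r.read_camera(name): name is "side" or "top"; returns a dict with "img" (384x512x3 uint8, blue, green, red), "fx", "fy", "cx", "cy" (pixels), "k1" (the pictures are not rectified: a ray, as slopes to the right and down, at radius r is drawn at 1 + k1 r^2 times it, then the intrinsics apply), "R" (3x3) and "t" (3): a world point X has camera coordinates R X + t. Camera axes: x right, y down, z forward; pixel columns grow to the right and rows downward; lengths in mm; the calibration is good to about 2 mm. A picture is of the moment at which its call begins. There is no depth.
- r.sign_off(): hands the job in, once; it reports no verdict.
The state is a dict: "time": time; "joints": joint angles; "dq": joint speeds; "effort": joint torques, N m; "tcp_pos": TCP position; "eef_rot": TCP orientation; "contact_force": force on the tool from outside, world axes, zero at the start; "wrist_torque": the same for the moment, N m; "width": finger opening in mm.
Only numpy, scipy, OpenCV 4.12 (cv2) and the standard library are available. Lean on these libraries where they do the work, as an engineer would, in place of code of your own. Each camera call takes 0.05 s, during which the arm holds its last target. There are 200 camera calls.

TASK

The purple board is littered with five brass offcuts: take the scraper and wipe them all off the board into the red scrap tray, not the blue one with the finished tags. Move them with the scraper only, never with the gripper. Then stand the scraper back upright on its green pad, and leave the other things on the counter where they are.

Things in the scene. Friction and masses are not known exactly. Their poses are not given: they have to be found in the camera images.
- board: purple cutting board with pale grid lines, fixed: 200 (its x) x 220 (its y) x 30 mm thick. Origin: centre of its underside, on the counter, z up; its top is 30 mm above that. A tray stands against each of its two y ends (+y and -y), the red one at either end.
- scrap_tray: red open scrap tray, fixed: 200 (x) x 80 (y) x 24 mm high, walls and floor 3 mm, its axes parallel to the board's. Its long wall stands 1 mm off one y end of the board and its rim is 6 mm below the board's top. Origin: centre of its underside; it lies 151 mm from the board's origin along the board's +y or -y.
- tag_tray: blue open tray of the same size at the opposite end of the board, holding four finished steel tags that are fixed in it. Origin: centre of its underside.
- pad: green rest pad for the scraper, fixed flat on the counter: 160 (x) x 80 (y) x 4 mm thick, left or right of the work. Origin: centre of its underside.
- scraper_grip (a point): hand scraper that starts standing upright on the pad, loose, about 0.25 kg. Orange wiping block with a rubber foot, 120 (its x) x 30 (its y) x 30 mm high; on top a black handle 70 (x) x 24 (y) x 50 mm high; 80 mm in all. This point: centre of the handle, 55 mm above the underside of the foot and 25 mm below the top. z up, blade length along x; it is gripped across y (24 mm) and wipes along y. Its long axis starts within about 9 degrees of the pad's.
- chip1_mid (a point): brass offcut, 20 (x) x 13 (y) x 6 mm thick, about 13 g, lying loose and flat on the board, at most 65 mm from its middle along its x and 70 mm along its y. This point: its centre.
- chip2_mid (a point): brass disc, 18 mm diameter, 6 mm thick, about 13 g, lying loose and flat on the board, at most 65 mm from its middle along its x and 70 mm along its y. This point: its centre.
- chip3_mid (a point): brass offcut, 20 (x) x 13 (y) x 6 mm thick, about 13 g, lying loose and flat on the board, at most 65 mm from its middle along its x and 70 mm along its y. This point: its centre.
- chip4_mid (a point): brass disc, 18 mm diameter, 6 mm thick, about 13 g, lying loose and flat on the board, at most 65 mm from its middle along its x and 70 mm along its y. This point: its centre.
- chip5_mid (a point): brass offcut, 20 (x) x 13 (y) x 6 mm thick, about 13 g, lying loose and flat on the board, at most 65 mm from its middle along its x and 70 mm along its y. This point: its centre.
- glue: bystander, loose: white glue bottle with orange cap, 52 mm diameter, 130 mm tall. Origin: centre of its underside.
- pen_cup: bystander, loose: black pen cup with three pens, 76 mm wide, 160 mm tall. Origin: centre of its underside.
- tape_roll: bystander, loose: clear roll of tape lying flat, 90 mm outside diameter, 24 mm high. Origin: centre of its underside.
- stapler: bystander, loose: red and black stapler, 130 x 34 x 42 mm. Origin: centre of its underside.
Things that resemble listed ones, but are neither listed nor needed, are in the scene too. Leave any pink look-alike of the part that bears scraper_grip alone. Several things look just like the pad: the one meant starts farthest to the robot's right.

How it is judged (in metres and radians):
On the way, in this order (a step that is already met when the one before it is completed fails the run):
1. the scraper has been taken from its pad to the board (horizontal distance between scraper_grip and pad above 0.14 m), for 0.1 s.
2. all five brass pieces lie in the red scrap tray (x of chip1_mid in the frame of scrap_tray between -0.098 and 0.098 m and y of chip1_mid in the frame of scrap_tray between -0.038 and 0.038 m and z of each of chip1_mid, chip2_mid, chip3_mid, chip4_mid, chip5_mid in the frame of scrap_tray below 0.027 m and x of chip2_mid in the frame of scrap_tray between -0.098 and 0.098 m and y of chip2_mid in the frame of scrap_tray between -0.038 and 0.038 m and x of chip3_mid in the frame of scrap_tray between -0.098 and 0.098 m and y of chip3_mid in the frame of scrap_tray between -0.038 and 0.038 m and x of chip4_mid in the frame of scrap_tray between -0.098 and 0.098 m and y of chip4_mid in the frame of scrap_tray between -0.038 and 0.038 m and x of chip5_mid in the frame of scrap_tray between -0.098 and 0.098 m and y of chip5_mid in the frame of scrap_tray between -0.038 and 0.038 m), for 0.2 s.
At the end, for the whole second after the job is handed in: All five brass pieces are inside the red scrap tray (centres within its walls and below 27 mm above its underside), and the scraper stands still and upright (within 7 degrees) on the green pad, its middle within 60 mm (pad x) and 35 mm (pad y) of the pad's middle (all of step 2 and x of scraper_grip in the frame of pad between -0.06 and 0.06 m and y of scraper_grip in the frame of pad between -0.035 and 0.035 m and z of scraper_grip in the frame of pad below 0.066 m and angle between scraper_grip's own z axis and vertical below 0.12 rad and linear speed of scraper below 0.02 m/s); the robot touches nothing.
It fails at once if the gripper or arm touches a brass piece (contact force between any of the fingers, the arm and chip1 above 0.3 N or contact force between any of the fingers, the arm and chip2 above 0.3 N or contact force between any of the fingers, the arm and chip3 above 0.3 N or contact force between any of the fingers, the arm and chip4 above 0.3 N or contact force between any of the fingers, the arm and chip5 above 0.3 N).
It fails at once if a bystander (glue, pen cup, tape roll, stapler) is moved by more than 30 mm (distance of any of glue, pen_cup, tape_roll, stapler from where it was at the start of the episode above 0.03 m).
It also fails if it takes over 64 s, if anything falls off the work surface, if the arm or the gripper's body presses on something with over 40 N, if the wrist force passes 120 N, or if a joint passes its speed limit or range.

## Working session

There is one attempt and no reset: what is moved stays moved. The work goes in short steps, Python scripts to look and compute and a tool call to move; the robot and the scene stay as the last step left them, time stands still between calls to the robot, and variables do not carry over. Pictures are saved under pics/ and viewed, about 8 in all and at most 12, crops included, and the job is handed in when it is done.

Besides the shell and the picture viewer there is one more tool, called after "Emit:" as name(argument=value, ...), one argument or row to a line, values as JSON. servo_tool: Moves the arm, as the interface text tells. Its arguments: {"type":"object","properties":{"increments":{"type":"array","items":{"type":"array","items":{"type":"number"}}},"gripper":{"type":"number"}},"required":["increments"]}

```bash
mkdir -p pics; cat > h.py <<'E'
import numpy as np, cv2
from workcell import r
def cam(n,f=None):
    c=r.read_camera(n)
    if f: cv2.imwrite('pics/'+f,c['img'])
    return c
def px2w(c,u,v,z):
    x=(u-c['cx'])/c['fx'];y=(v-c['cy'])/c['fy'];a,b=x,y
    for _ in range(20):
        k=1+c['k1']*(a*a+b*b);a,b=x/k,y/k
    R=np.array(c['R']);t=np.array(c['t']);d=R.T@np.array([a,b,1]);o=-R.T@t
    return o+d*(z-o[2])/d[2]
def w2px(c,X):
    p=np.array(c['R'])@np.array(X,float)+np.array(c['t']);a,b=p[0]/p[2],p[1]/p[2];k=1+c['k1']*(a*a+b*b)
    return c['fx']*a*k+c['cx'],c['fy']*b*k+c['cy']
E
python3 - <<'E'
from h import *
for n in('top','side'):
    c=cam(n);np.savez(n+'0.npz',**c)
    cv2.imwrite(f'pics/{n}0.png',cv2.resize(c['img'],(800,600),interpolation=cv2.INTER_CUBIC))
    print(n,c['fx'],c['k1'],-np.array(c['R']).T@c['t'])
s=r.get_state();print(s['tcp_pos'],s['eef_rot'],s['time'],s['width'])
E
```

```text
top 375.3153131083451 -0.039008590938424986 [ 316.6369117     8.09279327 1126.89298914]
side 355.3943723218837 -0.007091272744654611 [ 50.44563225 606.13277509 629.73747516]
[ 149.20317264 -529.05824259  218.15844658] [ 9.90576156e-01  1.36962139e-01 -3.44098529e-05 -5.00371233e-04] 0.1 92.96310624049715
```

View pics/top0.png

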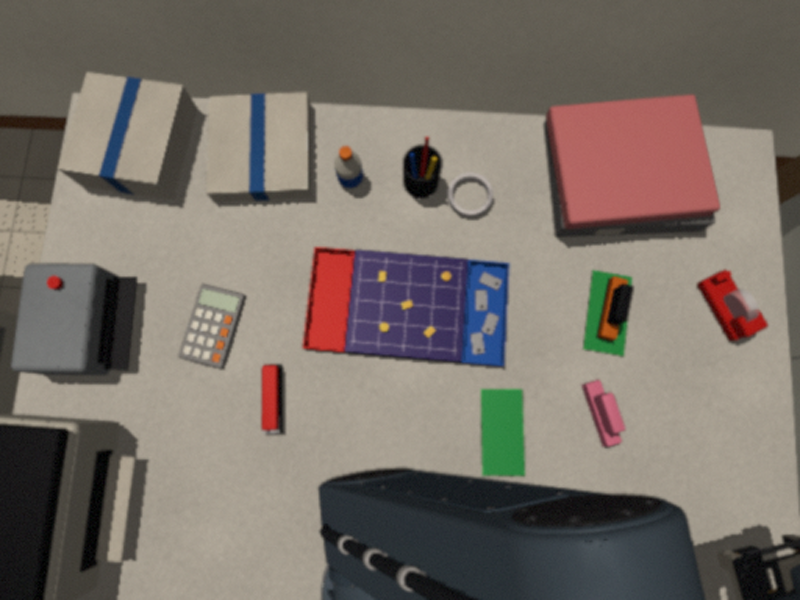

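View pics/side0.png

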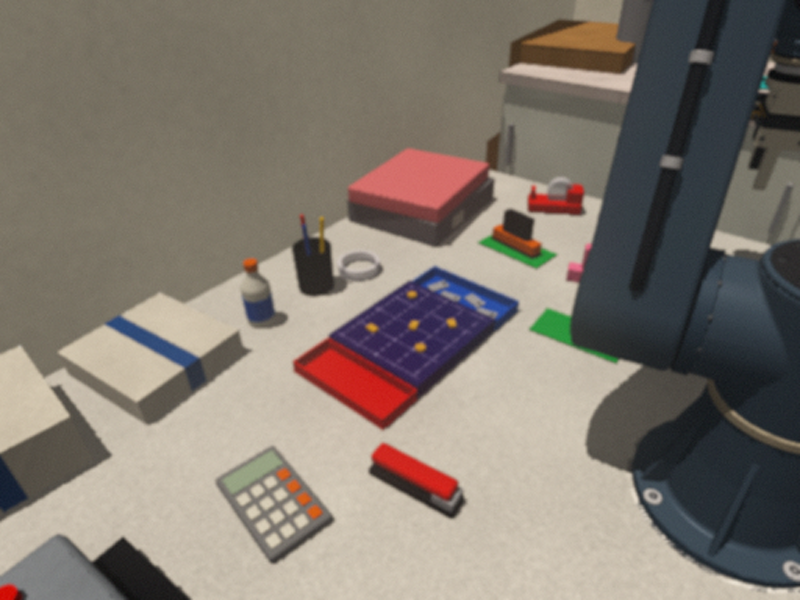

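The top view shows the red tray at (330,300), on the robot's left. The blue tray is at (487,313), and the chips at (382,276), (446,276), (407,304), (384,327) and (429,331). The scraper stands on the rightmost green pad at (608,313), with the pink decoy below it at (604,413). I'll crop these and measure.

```bash
python3 - <<'E'
from h import *
c=dict(np.load('top0.npz'));im=c['img']
hsv=cv2.cvtColor(im,cv2.COLOR_BGR2HSV)
def seg(name,lo,hi,box,z,amin=6):
    m=cv2.inRange(hsv,lo,hi);k=np.zeros_like(m);x0,y0,x1,y1=box;k[y0:y1,x0:x1]=m[y0:y1,x0:x1]
    n,l,s,ce=cv2.connectedComponentsWithStats(k)
    for i in range(1,n):
        if s[i,4]<amin: continue
        pts=np.argwhere(l==i)[:,::-1]
        w=np.array([px2w(c,u,v,z)[:2] for u,v in pts],np.float32)
        (cx,cy),(a,b),ang=cv2.minAreaRect(w)
        print(name,s[i,4],ce[i].round(1),'mean',w.mean(0).round(1),'rect',np.round([cx,cy,a,b,ang],1))
B=(190,150,335,245);P=(365,165,415,235)
seg('red',(0,150,90),(8,255,255),B,24,50)
seg('red2',(172,150,90),(180,255,255),B,24,50)
seg('blue',(100,170,80),(115,255,255),B,24,50)
seg('purple',(118,60,40),(145,255,255),B,30,100)
seg('chip',(12,110,130),(32,255,255),B,36)
seg('green',(45,100,50),(80,255,255),P,4,30)
seg('orange',(5,150,110),(22,255,255),P,30,20)
seg('handle',(0,0,0),(180,255,50),P,80,20)
a=cv2.resize(im[150:245,190:335],None,fx=5,fy=5,interpolation=cv2.INTER_CUBIC)
cv2.imwrite('pics/b.png',a)
cv2.imwrite('pics/s.png',cv2.resize(im[165:235,365:415],None,fx=8,fy=8,interpolation=cv2.INTER_CUBIC))
E
```

```text
red 1578 [209.9 192. ] mean [522.7 153.3] rect [525.2 153.4  75.3 197.7  88.3]
blue 1009 [310.1 201.7] mean [ 511.4 -147. ] rect [ 517.  -146.3   76.4  195.9   89. ]
purple 4412 [260.7 195.8] mean [519.2   1.1] rect [521.2   1.7 216.6 198.4  88.3]
chip 26 [244.2 176.5] mean [573.2  53.5] rect [573.1  54.   15.4  11.9   3.7]
chip 27 [285.3 176.2] mean [581.2 -69.1] rect [580.4 -69.7  15.4  14.9   2.5]
chip 29 [259.9 194.8] mean [520.5   3.5] rect [519.8   3.1  12.   17.8   3.4]
chip 26 [245.5 209. ] mean [475.6  43.2] rect [475.6  43.2  11.8  14.7   3.4]
chip 31 [274.4 212. ] mean [471.8 -41.9] rect [472.5 -41.4  12.4  18.9  48.3]
green 651 [384.4 203.3] mean [ 522.9 -376.3] rect [ 534.6 -389.1   75.8  156.6   83.2]
orange 177 [390.9 197.9] mean [ 535.6 -386.9] rect [ 540.6 -392.3   29.7  119.7   78. ]
handle 267 [396.4 195.3] mean [ 533.7 -384.7] rect [ 534.  -384.7   31.1   78.7   78.2]
```

View pics/b.png

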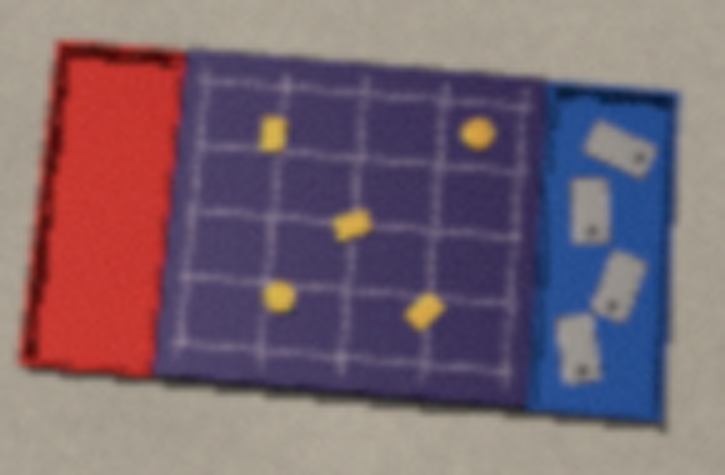

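View pics/s.png

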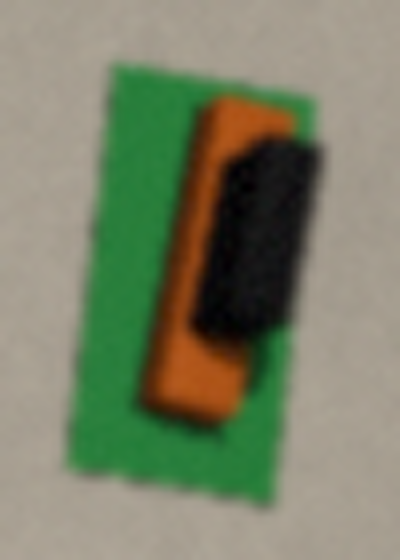

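The crops show the board's corners at (187,50), (547,80), (528,408) and (155,375) in the first. In the second, the scraper stands on the right part of the pad, leaning the same way. The segmented sizes agree with the given sizes, so I'll fit box models for the exact poses.

```bash
python3 - <<'E'
from h import *
from scipy.optimize import minimize
cams={n:dict(np.load(n+'0.npz')) for n in('top','side')}
def box(x,y,th,cx,hx,hy,z0,z1):
    R=np.array([[np.cos(th),-np.sin(th)],[np.sin(th),np.cos(th)]])
    return [[*(R@[sx*hx,sy*hy]+[x,y]),z] for sx in(-1,1) for sy in(-1,1) for z in(z0,z1)]
def draw(c,boxes,roi):
    x0,y0,x1,y1=roi;m=np.zeros(((y1-y0)*8,(x1-x0)*8),np.uint8)
    for b in boxes:
        p=np.array([w2px(c,X) for X in b]);p=((p+.5-[x0,y0])*8)
        cv2.fillConvexPoly(m,cv2.convexHull(np.round(p).astype(np.int32)),255)
    return cv2.resize(m,(x1-x0,y1-y0),interpolation=cv2.INTER_AREA)/255.
def fit(mk,masks,p0):
    f=lambda p:sum(np.abs(draw(cams[n],mk(p),roi)-m).sum() for n,roi,m in masks)
    best=minimize(f,p0,method='Nelder-Mead',options=dict(initial_simplex=[p0]+[np.array(p0)+d for d in np.diag([8,8,.1])],xatol=.05,fatol=.05))
    return best.x,best.fun
H={n:cv2.cvtColor(c['img'],cv2.COLOR_BGR2HSV) for n,c in cams.items()}
def mk_mask(n,roi,rs):
    x0,y0,x1,y1=roi;h=H[n][y0:y1,x0:x1];return sum((cv2.inRange(h,a,b)//255) for a,b in rs).clip(0,1).astype(float)
rt=(365,165,415,235);rs=(308,128,352,168)
org=((5,150,60),(22,255,255));blk=((0,0,0),(180,255,50))
S=lambda p:[box(*p,0,60,15,4,34),box(*p,0,35,12,34,84)]
for ms in([('top',rt)],[('top',rt),('side',rs)]):
    print('scraper',fit(S,[(n,q,mk_mask(n,q,[org,blk])) for n,q in ms],[528,-375,-.15]))
q=(190,150,335,245)
pu=((116,40,30),(150,255,255));re=((0,120,50),(10,255,255));re2=((170,120,50),(180,255,255));bl=((95,120,40),(115,255,255))
g=lambda p:[box(*p,0,100,191,0,24),box(*p,0,100,110,0,30)]
p,e=fit(g,[('top',q,mk_mask('top',q,[pu,re,re2,bl,((10,110,120),(32,255,255))]))],[520,2,-.05]);print('board',p,e)
pp,e=fit(lambda p:[box(*p,0,80,40,0,4),*S(SP)],[],[528,-375,-.15]) if 0 else (None,0)
d=minimize  # pad: union of green+scraper
print('pad',fit(lambda p:[box(*p,0,80,40,0,4)],[('top',(370,165,398,235),mk_mask('top',(370,165,398,235),[((40,60,30),(85,255,255)),org,blk]))],[523,-376,-.1]))
co,si=np.cos(p[2]),np.sin(p[2])
for w in([573.2,53.5],[581.2,-69.1],[520.5,3.5],[475.6,43.2],[471.8,-41.9]):
    d=np.array(w)-p[:2];print('chip in board',(co*d[0]+si*d[1]).round(1),(-si*d[0]+co*d[1]).round(1))
for n,z in(('glue',0),):pass
print('cup top',px2w(cams['top'],422*.64,160*.64,100),'cup base',px2w(cams['top'],422*.64,190*.64,0))
E
```

```text
scraper (array([ 5.39530298e+02, -3.93588227e+02, -2.28981025e-01]), np.float64(103.93333333333334))
scraper (array([ 5.39650891e+02, -3.93482013e+02, -2.51428859e-01]), np.float64(333.5960784313725))
board [ 5.22882530e+02  4.51436829e+00 -2.91986057e-02] 841.5529411764705
pad (array([ 5.34591699e+02, -3.90915602e+02, -1.08367568e-01]), np.float64(53.29803921568627))
chip in board 48.9 50.4
chip in board 60.4 -71.9
chip in board -2.4 -1.1
chip in board -48.4 37.3
chip in board -49.7 -47.9
cup top [785.58930348 -10.62715918 100.        ] cup base [765.64949443 -15.74699279   0.        ]
```

Emit:
servo_tool(
  increments=[
    [3.5, -0.2, 0, 0, 0, 0],
    [3.5, -0.2, 0, 0, 0, 0],
    [3.5, -0.2, 0, 0, 0, 0],
    [3.5, -0.2, 0, 0, 0, 0],
    [3.5, -0.2, 0, 0, 0, 0],
  ],
  gripper=9.3,
)

```text
time: 0.52
tcp_pos: [316.3, -471.3, 218.4]
eef_rot: [0.991, 0.137, -0.0, -0.0]
contact_force: [0.6, 0.2, -0.3]
width: 92.9
```

Emit:
servo_tool(
  increments=[
    [3.5, -0.2, 0, 0, 0, 0],
    [3.5, -0.2, 0, 0, 0, 0],
    [3.5, -0.2, 0, 0, 0, 0],
    [3.5, -0.2, 0, 0, 0, 0],
    [3.5, -0.2, 0, 0, 0, 0],
  ],
)

```text
time: 0.93
tcp_pos: [482.2, -414.1, 218.3]
eef_rot: [0.991, 0.137, -0.0, -0.0]
contact_force: [0.2, -0.6, 0.7]
width: 92.9
```

Emit:
servo_tool(
  increments=[
    [0, 0, 1, 0, 0, 0.124],
    [0, 0, 1, 0, 0, 0.124],
    [0, 0, 1, 0, 0, 0.124],
    [0, 0, 1, 0, 0, 0.124],
    [0, 0, 0, 0, 0, 0],
  ],
)

```text
time: 1.35
tcp_pos: [480.0, -414.3, 176.2]
eef_rot: [0.994, -0.113, -0.002, -0.001]
contact_force: [-0.4, 0.2, -0.4]
width: 93.0
```

```bash
cat >> h.py <<'E'
from scipy.spatial.transform import Rotation as Ro
def go(x,y,z,a):
    s=r.get_state();R=Ro.from_quat(s['eef_rot']).as_matrix()
    d=R.T@(np.array([x,y,z])-s['tcp_pos'])/10
    T=np.array([[np.cos(a),np.sin(a),0],[np.sin(a),-np.cos(a),0],[0,0,-1]])
    print('t',round(s['time'],2),'tcp',np.round(s['tcp_pos'],1),'yaw',round(np.arctan2(R[1,0],R[0,0]),3),'F',np.round(s['contact_force'],1),'w',round(s['width'],1))
    print('to go cm (tool)',d.round(2),'rot',Ro.from_matrix(R.T@T).as_rotvec().round(3))
E
python3 - <<'E'
from h import *
go(540,-393,120,-.22)
c=cam('top')
cv2.imwrite('pics/g1.png',cv2.resize(c['img'][120:260,340:440],None,fx=4,fy=4,interpolation=cv2.INTER_CUBIC))
E
```

```text
t 1.35 tcp [ 480.  -414.3  176.2] yaw -0.227 F [-0.4  0.2 -0.4] w 93.0
to go cm (tool) [ 5.39 -3.41  5.61] rot [-0.002  0.003 -0.007]
```

Emit:
servo_tool(
  increments=[
    [2.0, -1.2, 1.5, 0, 0, 0],
    [2.0, -1.2, 1.5, 0, 0, 0],
    [1.4, -1.0, 1.6, 0, 0, 0],
    [0, 0, 1, 0, 0, 0],
    [0, 0, 0, 0, 0, 0],
  ],
)

```text
time: 1.82
tcp_pos: [540.4, -392.9, 120.6]
eef_rot: [0.994, -0.108, -0.001, -0.001]
contact_force: [-1.0, -0.3, 0.1]
width: 92.9
```

```bash
python3 - <<'E'
from h import *
go(540,-393,43,-.22)
a=cam('top')['img'][150:250,350:430];b=cam('side')['img'][90:190,290:370]
cv2.imwrite('pics/g1.png',cv2.resize(np.hstack([a,b]),None,fx=5,fy=5,interpolation=cv2.INTER_CUBIC))
E
```

```text
t 1.82 tcp [ 540.4 -392.9  120.6] yaw -0.217 F [-1.  -0.3  0.1] w 92.9
to go cm (tool) [-0.01  0.03  7.76] rot [-0.001  0.003  0.003]
```

View pics/g1.png

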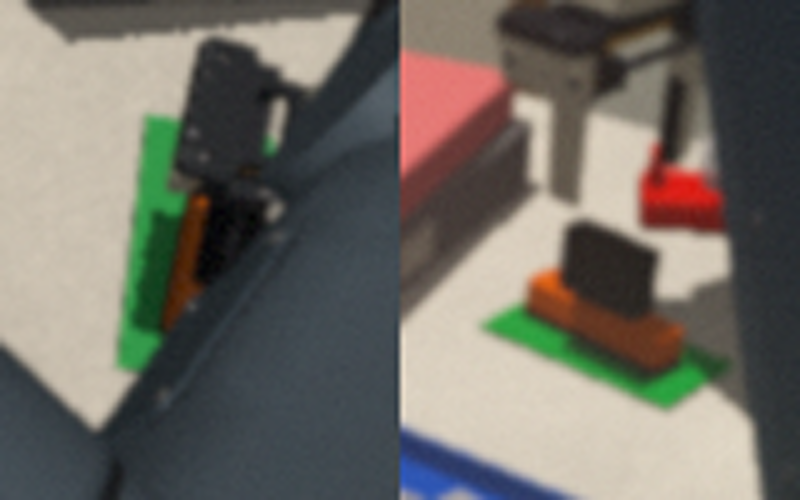

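```bash
python3 - <<'E'
from h import *
c=dict(np.load('side0.npz'))
for X in([551,-344,121],[530,-442,121],[540,-393,84],[540,-393,120]):
    u,v=w2px(c,X);print(X,(u-290)*5+400,(v-90)*5)
E
```

```text
[551, -344, 121] 566.4470715767061 204.86499898632772
[530, -442, 121] 667.3479076917323 162.34976637208035
[540, -393, 84] 612.729283989853 233.86202981426976
[540, -393, 120] 618.5012181608602 184.7286645298123
```

The picture matches the projections: the finger tip is at (566,205) and the handle's top centre at about (612,238). I'll descend and grip.

Emit:
servo_tool(
  increments=[
    [0, 0, 1.5, 0, 0, 0],
    [0, 0, 1.5, 0, 0, 0],
    [0, 0, 1.5, 0, 0, 0],
    [0, 0, 1.5, 0, 0, 0],
    [0, 0, 1.3, 0, 0, 0],
  ],
)

```text
time: 2.33
tcp_pos: [540.5, -394.8, 50.2]
eef_rot: [0.994, -0.11, 0.001, 0.0]
contact_force: [-0.4, -0.2, 0.7]
width: 92.8
```

Emit:
servo_tool(
  increments=[
    [0, 0, 0.4, 0, 0, 0],
    [0, 0, 0, 0, 0, 0],
    [0, 0, 0, 0, 0, 0],
    [0, 0, 0, 0, 0, 0],
    [0, 0, 0, 0, 0, 0],
  ],
  gripper=5,
)

```text
time: 2.75
tcp_pos: [541.3, -394.2, 46.7]
eef_rot: [0.994, -0.11, 0.001, 0.0]
contact_force: [0.1, -0.9, -0.1]
width: 64.2
```

Emit:
servo_tool(
  increments=[
    [0, 0, 0, 0, 0, 0],
    [0, 0, 0, 0, 0, 0],
    [0, 0, 0, 0, 0, 0],
    [0, 0, 0, 0, 0, 0],
    [0, 0, 0, 0, 0, 0],
  ],
  gripper=0,
)

```text
time: 3.17
tcp_pos: [540.9, -393.8, 45.7]
eef_rot: [0.994, -0.11, -0.0, 0.0]
contact_force: [0.3, -0.4, 0.5]
width: 30.9
```

Emit:
servo_tool(
  increments=[
    [0, 0, 0, 0, 0, 0],
    [0, 0, 0, 0, 0, 0],
    [0, 0, 0, 0, 0, 0],
    [0, 0, 0, 0, 0, 0],
    [0, 0, 0, 0, 0, 0],
  ],
)

```text
time: 3.58
tcp_pos: [540.9, -393.7, 45.6]
eef_rot: [0.994, -0.11, -0.0, -0.0]
contact_force: [0.1, 0.3, 1.0]
width: 23.6
```

```bash
python3 - <<'E'
from h import *
go(540,-393,43,-.22)
E
```

```text
t 3.58 tcp [ 540.9 -393.7   45.6] yaw -0.221 F [0.1 0.3 1. ] w 23.6
to go cm (tool) [-0.1  -0.05  0.26] rot [-0.     0.    -0.001]
```

Emit:
servo_tool(
  increments=[
    [0, 0, -0.8, 0, 0, 0],
    [0, 0, -1.8, 0, 0, 0],
    [0, 0, -2, 0, 0, 0],
    [0, 0, -2, 0, 0, 0],
    [0, 0, -2, 0, 0, 0],
  ],
)

```text
time: 4.0
tcp_pos: [540.7, -393.8, 132.9]
eef_rot: [0.994, -0.11, -0.0, 0.0]
contact_force: [0.5, -0.3, -3.6]
width: 23.9
```

Emit:
servo_tool(
  increments=[
    [0, -1, 0, 0, 0, -0.064],
    [0, -1, 0, 0, 0, -0.064],
    [0, -1, 0, 0, 0, -0.064],
    [0, -2, 0, 0, 0, 0],
    [0, -2, 0, 0, 0, 0],
  ],
)

```text
time: 4.42
tcp_pos: [546.5, -323.8, 131.9]
eef_rot: [1.0, -0.015, 0.0, 0.0]
contact_force: [0.1, -0.1, -1.0]
width: 23.6
```

Emit:
servo_tool(
  increments=[
    [0, -3, 0, 0, 0, 0],
    [0, -3, 0, 0, 0, 0],
    [0, -3, 0, 0, 0, 0],
    [0, -3, 0, 0, 0, 0],
    [0, -3, 0, 0, 0, 0],
  ],
)

```text
time: 4.83
tcp_pos: [550.9, -173.0, 132.1]
eef_rot: [1.0, -0.015, 0.0, 0.0]
contact_force: [0.0, -0.1, -2.2]
width: 23.7
```

```bash
python3 - <<'E'
from h import *
go(556,-105,110,-.03)
E
```

```text
t 4.83 tcp [ 550.9 -173.   132.1] yaw -0.029 F [ 0.  -0.1 -2.2] w 23.7
to go cm (tool) [ 0.31 -6.81  2.21] rot [ 0.    -0.     0.001]
```

Emit:
servo_tool(
  increments=[
    [0.1, -2, 0, 0, 0, 0],
    [0.1, -2, 0, 0, 0, 0],
    [0.1, -2, 1, 0, 0, 0],
    [0, -0.8, 1.5, 0, 0, 0],
    [0, 0, 1.0, 0, 0, 0],
  ],
)

```text
time: 5.25
tcp_pos: [555.9, -104.8, 96.2]
eef_rot: [1.0, -0.014, -0.0, -0.0]
contact_force: [0.8, -0.9, -1.9]
width: 23.6
```

Emit:
servo_tool(
  increments=[
    [0, 0, 0.9, 0, 0, 0],
    [0, 0, 0.6, 0, 0, 0],
    [0, 0, 0, 0, 0, 0],
    [0, 0, 0, 0, 0, 0],
  ],
)

```text
time: 5.58
tcp_pos: [556.1, -107.1, 81.6]
eef_rot: [1.0, -0.015, -0.0, 0.0]
contact_force: [0.6, 0.2, -1.4]
width: 23.5
```

```bash
python3 - <<'E'
from h import *
go(563,124.4,72.5,-.03)
a=cam('top')['img'][145:250,190:340];b=cam('side')['img'][150:255,190:340]
cv2.imwrite('pics/g2.png',cv2.resize(np.vstack([a,b])[:, :],None,fx=2.8*1,fy=2.8,interpolation=cv2.INTER_CUBIC))
E
```

```text
t 5.58 tcp [ 556.1 -107.1   81.6] yaw -0.03 F [ 0.6  0.2 -1.4] w 23.5
to go cm (tool) [-1.000e-02 -2.316e+01  9.100e-01] rot [ 0.  0. -0.]
```

View pics/g2.png

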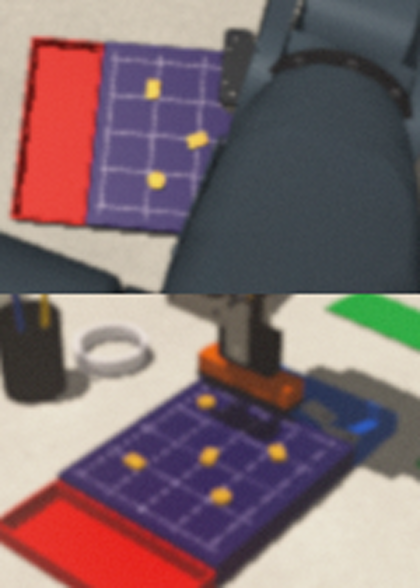

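The side view shows the scraper level, aligned with the board and behind the back chip at (207,401). I'll descend and wipe.

Emit:
servo_tool(
  increments=[
    [0, 0, 0.5, 0, 0, 0],
    [0, 0, 0.4, 0, 0, 0],
    [0, 0, 0, 0, 0, 0],
  ],
)

```text
time: 5.93
tcp_pos: [555.6, -106.3, 71.8]
eef_rot: [1.0, -0.015, -0.001, -0.0]
contact_force: [-0.1, 0.2, -1.4]
width: 24.0
```

Emit:
servo_tool(
  increments=[
    [0, -0.5, 0, 0, 0, 0],
    [0, -1, 0, 0, 0, 0],
    [0, -1, 0, 0, 0, 0],
    [0, -1, 0, 0, 0, 0],
    [0, -1, 0, 0, 0, 0],
  ],
)

```text
time: 6.35
tcp_pos: [557.4, -60.0, 72.7]
eef_rot: [1.0, -0.014, 0.0, -0.0]
contact_force: [0.2, -0.6, -1.4]
width: 23.6
```

Emit:
servo_tool(
  increments=[
    [0, -1, 0, 0, 0, 0],
    [0, -1, 0, 0, 0, 0],
    [0, -1, 0, 0, 0, 0],
    [0, -1, 0, 0, 0, 0],
    [0, -1, 0, 0, 0, 0],
  ],
)

```text
time: 6.77
tcp_pos: [558.9, -10.4, 72.7]
eef_rot: [1.0, -0.015, 0.0, 0.0]
contact_force: [-0.6, -0.1, -1.4]
width: 23.8
```

```bash
python3 - <<'E'
from h import *
go(563,124.4,72.5,-.03)
E
```

```text
t 6.77 tcp [558.9 -10.4  72.7] yaw -0.029 F [-0.6 -0.1 -1.4] w 23.8
to go cm (tool) [ 2.000e-02 -1.349e+01  1.000e-02] rot [ 0.    -0.     0.001]
```

Emit:
servo_tool(
  increments=[
    [0, -1, 0, 0, 0, 0],
    [0, -1, 0, 0, 0, 0],
    [0, -1, 0, 0, 0, 0],
    [0, -1, 0, 0, 0, 0],
    [0, -1, 0, 0, 0, 0],
  ],
)

```text
time: 7.18
tcp_pos: [560.3, 39.5, 72.6]
eef_rot: [1.0, -0.015, -0.0, -0.0]
contact_force: [0.1, -0.2, -1.7]
width: 23.4
```

Emit:
servo_tool(
  increments=[
    [0, -1, 0, 0, 0, 0],
    [0, -1, 0, 0, 0, 0],
    [0, -1, 0, 0, 0, 0],
    [0, -1, 0, 0, 0, 0],
    [0, -1, 0, 0, 0, 0],
  ],
)

```text
time: 7.6
tcp_pos: [561.8, 89.5, 72.6]
eef_rot: [1.0, -0.015, -0.0, -0.0]
contact_force: [0.1, -0.8, -1.1]
width: 23.7
```

Emit:
servo_tool(
  increments=[
    [0, -1, 0, 0, 0, 0],
    [0, -1, 0, 0, 0, 0],
    [0, -1, 0, 0, 0, 0],
    [0, -0.5, 0, 0, 0, 0],
    [0, 0, 0, 0, 0, 0],
  ],
)

```text
time: 8.02
tcp_pos: [562.8, 124.6, 72.6]
eef_rot: [1.0, -0.014, 0.0, -0.0]
contact_force: [-0.2, 0.0, -1.1]
width: 24.0
```

Emit:
servo_tool(
  increments=[
    [0, 0.3, 0, 0, 0, 0],
    [0, 0.4, -1, 0, 0, 0],
    [0, 0.4, -2, 0, 0, 0],
    [0, 2, -1, 0, 0, 0],
    [0, 3, 0, 0, 0, 0],
  ],
)

```text
time: 8.43
tcp_pos: [562.3, 62.5, 115.7]
eef_rot: [1.0, -0.014, 0.002, -0.0]
contact_force: [0.9, -0.4, -1.1]
width: 23.8
```

Emit:
servo_tool(
  increments=[
    [-1.6, 3, 0, 0, 0, 0],
    [-1.6, 3, 0, 0, 0, 0],
    [-1.6, 3, 0, 0, 0, 0],
    [-1.6, 3, 0, 0, 0, 0],
    [-1.6, 3, 0, 0, 0, 0],
  ],
)

```text
time: 8.85
tcp_pos: [475.6, -87.1, 113.5]
eef_rot: [1.0, -0.015, 0.0, 0.0]
contact_force: [0.4, -1.1, -1.3]
width: 23.7
```

```bash
python3 - <<'E'
from h import *
go(474,-103,112,-.03)
a=cam('top')['img'][145:250,190:340];b=cam('side')['img'][165:270,180:330]
cv2.imwrite('pics/g3.png',cv2.resize(np.vstack([a,b]),None,fx=2.8,fy=2.8,interpolation=cv2.INTER_CUBIC))
E
```

```text
t 8.85 tcp [475.6 -87.1 113.5] yaw -0.03 F [ 0.4 -1.1 -1.3] w 23.7
to go cm (tool) [-0.11  1.6   0.15] rot [ 0.    -0.001  0.   ]
```

View pics/g3.png

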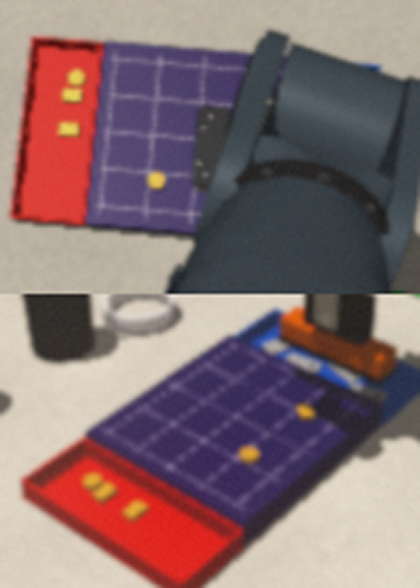

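Three pieces are in the tray at (77,76), (72,95) and (68,129). Two remain on the board, so now the second pass.

Emit:
servo_tool(
  increments=[
    [-0.1, 0.5, 1.2, 0, 0, 0],
    [0, 0, 1.3, 0, 0, 0],
    [0, 0, 1, 0, 0, 0],
    [0, 0, 0.6, 0, 0, 0],
    [0, 0, 0, 0, 0, 0],
  ],
)

```text
time: 9.37
tcp_pos: [475.7, -90.0, 71.3]
eef_rot: [1.0, -0.015, -0.0, -0.0]
contact_force: [0.1, -0.5, -1.8]
width: 23.9
```

Emit:
servo_tool(
  increments=[
    [0, -0.5, 0, 0, 0, 0],
    [0, -1, 0, 0, 0, 0],
    [0, -1, 0, 0, 0, 0],
    [0, -1, 0, 0, 0, 0],
    [0, -1, 0, 0, 0, 0],
  ],
)

```text
time: 9.78
tcp_pos: [476.8, -43.7, 71.8]
eef_rot: [1.0, -0.014, 0.0, -0.0]
contact_force: [-0.6, -0.1, -1.9]
width: 23.7
```

Emit:
servo_tool(
  increments=[
    [0, -1, 0, 0, 0, 0],
    [0, -1, 0, 0, 0, 0],
    [0, -1, 0, 0, 0, 0],
    [0, -1, 0, 0, 0, 0],
    [0, -1, 0, 0, 0, 0],
  ],
)

```text
time: 10.2
tcp_pos: [478.3, 6.0, 71.7]
eef_rot: [1.0, -0.015, 0.0, -0.0]
contact_force: [-0.0, -0.8, -2.2]
width: 23.9
```

Emit:
servo_tool(
  increments=[
    [0, -1, 0, 0, 0, 0],
    [0, -1, 0, 0, 0, 0],
    [0, -1, 0, 0, 0, 0],
    [0, -1, 0, 0, 0, 0],
    [0, -1, 0, 0, 0, 0],
  ],
)

```text
time: 10.62
tcp_pos: [479.8, 55.9, 71.6]
eef_rot: [1.0, -0.015, -0.0, -0.0]
contact_force: [-0.3, -0.4, -1.8]
width: 24.1
```

```bash
python3 - <<'E'
from h import *
go(480,127,72.5,-.03)
E
```

```text
t 10.62 tcp [479.8  55.9  71.6] yaw -0.029 F [-0.3 -0.4 -1.8] w 24.1
to go cm (tool) [-0.18 -7.11 -0.09] rot [-0.     0.     0.001]
```

Emit:
servo_tool(
  increments=[
    [0, -1, 0, 0, 0, 0],
    [0, -1, 0, 0, 0, 0],
    [0, -1, 0, 0, 0, 0],
    [0, -1, 0, 0, 0, 0],
    [0, -1, 0, 0, 0, 0],
  ],
)

```text
time: 11.03
tcp_pos: [481.2, 105.9, 71.6]
eef_rot: [1.0, -0.015, -0.0, -0.0]
contact_force: [0.3, -0.0, -1.7]
width: 23.8
```

Emit:
servo_tool(
  increments=[
    [0, -1, 0, 0, 0, 0],
    [0, -1, 0, 0, 0, 0],
    [0, 0, 0, 0, 0, 0],
    [0, 0.4, -0.2, 0, 0, 0],
    [0, 0.4, -1.5, 0, 0, 0],
  ],
)

```text
time: 11.45
tcp_pos: [480.2, 116.4, 87.1]
eef_rot: [1.0, -0.014, -0.002, 0.0]
contact_force: [-0.4, -0.4, -2.2]
width: 23.8
```

Emit:
servo_tool(
  increments=[
    [0, 1, -2, 0, 0, 0],
    [0, 2, -2, 0, 0, 0],
    [0.5, 3, 0, 0, 0, 0],
    [0.5, 3, 0, 0, 0, 0],
    [0.5, 3, 0, 0, 0, 0],
  ],
)

```text
time: 11.87
tcp_pos: [493.0, -5.5, 129.2]
eef_rot: [1.0, -0.015, 0.0, 0.0]
contact_force: [1.6, -0.4, -1.2]
width: 23.7
```

Emit:
servo_tool(
  increments=[
    [0.5, 3, 0, 0, 0, 0],
    [0.5, 3, 0, 0, 0, 0],
    [0.5, 3, 0, 0, 0, 0],
    [0.5, 3, 0, 0, 0, 0],
    [0.5, 3, 0, 0, 0, 0],
  ],
)

```text
time: 12.28
tcp_pos: [513.2, -156.5, 128.8]
eef_rot: [1.0, -0.015, -0.0, 0.0]
contact_force: [1.6, 0.7, -1.9]
width: 23.6
```

```bash
python3 - <<'E'
from h import *
go(540.9,-393.7,130,-.15)
a=cam('top')['img'][145:250,190:340];b=cam('side')['img'][165:270,180:330]
cv2.imwrite('pics/g4.png',cv2.resize(np.vstack([a,b]),None,fx=2.8,fy=2.8,interpolation=cv2.INTER_CUBIC))
E
```

```text
t 12.28 tcp [ 513.2 -156.5  128.8] yaw -0.03 F [ 1.6  0.7 -1.9] w 23.6
to go cm (tool) [ 3.48 23.63 -0.12] rot [0.   0.   0.12]
```

View pics/g4.png

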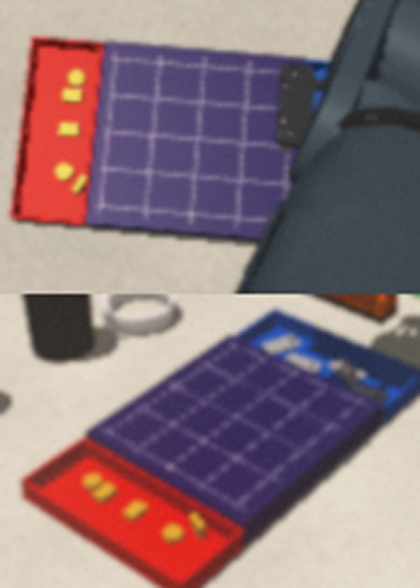

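All five pieces are in the tray. The last, at (80,184), looks tilted near the board-side wall, so I'll triangulate it.

```bash
python3 - <<'E'
from h import *
from scipy.optimize import least_squares
P={}
for n,box in(('top',(190,145,232,230)),('side',(180,210,275,270))):
    c=cam(n);h=cv2.cvtColor(c['img'],cv2.COLOR_BGR2HSV);m=np.zeros(h.shape[:2],np.uint8);x0,y0,x1,y1=box
    m[y0:y1,x0:x1]=cv2.inRange(h,(14,110,110),(35,255,255))[y0:y1,x0:x1]
    k,l,s,ce=cv2.connectedComponentsWithStats(m)
    P[n]=c,[(ce[i],s[i,4]) for i in range(1,k) if s[i,4]>4]
for n in P: print(n,[(a.round(1).tolist(),int(b)) for a,b in P[n][1]])
for a,_ in P['top'][1]:
    for b,_ in P['side'][1]:
        f=lambda X:np.r_[np.array(w2px(P['top'][0],X))-a,np.array(w2px(P['side'][0],X))-b]
        q=least_squares(f,[520,150,10])
        if q.cost<2:
            d=q.x[:2]-[521.5,2.5];print('tray x,y,z',(d[0]-.03*d[1]).round(1),(.03*d[0]+d[1]-151).round(1),q.x[2].round(1),q.cost.round(2))
E
```

```text
top [([215.9, 175.6], 58), ([214.1, 190.8], 32), ([212.4, 205.7], 29), ([218.0, 210.4], 18)]
side [([214.9, 233.6], 56), ([227.8, 241.7], 28), ([250.1, 246.1], 21), ([241.4, 250.1], 27)]
tray x,y,z 52.5 -10.0 6.9 0.05
tray x,y,z 4.8 -9.5 7.1 0.06
tray x,y,z -41.5 -9.7 6.6 0.02
tray x,y,z -54.4 -28.5 13.9 0.15
```

Emit:
servo_tool(
  increments=[
    [0.5, 3, 0, 0, 0, 0],
    [0.5, 3, 0, 0, 0, 0],
    [0.5, 3, 0, 0, 0, 0],
    [0.5, 3, 0, 0, 0, 0],
    [0.5, 3, 0, 0, 0, 0],
  ],
)

```text
time: 12.9
tcp_pos: [534.2, -305.1, 128.7]
eef_rot: [1.0, -0.014, -0.0, -0.0]
contact_force: [0.7, -0.4, -1.8]
width: 23.8
```

Emit:
servo_tool(
  increments=[
    [0.3, 3, 0, 0, 0, 0],
    [0.3, 3, 0, 0, 0, 0],
    [0.3, 2.5, 0, 0, 0, 0.06],
    [0, 0, 0, 0, 0, 0.06],
    [0, 0, 0, 0, 0, 0],
  ],
)

```text
time: 13.32
tcp_pos: [540.5, -390.1, 128.2]
eef_rot: [0.997, -0.076, -0.0, -0.0]
contact_force: [-0.2, 0.7, -1.6]
width: 23.7
```

```bash
python3 - <<'E'
from h import *
go(538,-393,46.5,-.15)
E
```

```text
t 13.32 tcp [ 540.5 -390.1  128.2] yaw -0.152 F [-0.2  0.7 -1.6] w 23.7
to go cm (tool) [-0.2   0.33  8.17] rot [-0.001  0.001 -0.002]
```

The leaning piece is inside the tray (y −28.5 mm, z 13.9 mm) and meets the limits. Now I'll put the scraper down.

Emit:
servo_tool(
  increments=[
    [-0.2, 0.3, 1.8, 0, 0, 0],
    [0, 0, 2, 0, 0, 0],
    [0, 0, 2, 0, 0, 0],
    [0, 0, 1, 0, 0, 0],
    [0, 0, 0.7, 0, 0, 0],
  ],
)

```text
time: 13.73
tcp_pos: [538.1, -391.1, 52.4]
eef_rot: [0.997, -0.073, -0.001, -0.001]
contact_force: [-0.3, 0.3, -1.9]
width: 23.7
```

Emit:
servo_tool(
  increments=[
    [0, 0, 0.4, 0, 0, 0],
    [0, 0, 0.2, 0, 0, 0],
    [0, 0, 0.1, 0, 0, 0],
    [0, 0, 0, 0, 0, 0],
    [0, 0, 0, 0, 0, 0],
  ],
)

```text
time: 14.15
tcp_pos: [538.7, -393.0, 47.4]
eef_rot: [0.997, -0.074, 0.0, 0.0]
contact_force: [-0.2, 0.7, -1.4]
width: 24.0
```

```bash
python3 - <<'E'
from h import *
go(538,-393,45.6,-.15)
E
```

```text
t 14.15 tcp [ 538.7 -393.    47.4] yaw -0.149 F [-0.2  0.7 -1.4] w 24.0
to go cm (tool) [-0.07  0.01  0.18] rot [ 0.001 -0.001  0.001]
```

Emit:
servo_tool(
  increments=[
    [0, 0, 0.1, 0, 0, 0],
    [0, 0, 0.1, 0, 0, 0],
    [0, 0, 0, 0, 0, 0],
    [0, 0, 0, 0, 0, 0],
  ],
)

```text
time: 14.48
tcp_pos: [538.5, -392.9, 44.9]
eef_rot: [0.997, -0.075, 0.0, 0.0]
contact_force: [-0.1, -0.6, 0.2]
width: 23.8
```

Emit:
servo_tool(
  increments=[
    [0, 0, 0, 0, 0, 0],
    [0, 0, 0, 0, 0, 0],
    [0, 0, 0, 0, 0, 0],
    [0, 0, 0, 0, 0, 0],
    [0, 0, 0, 0, 0, 0],
  ],
  gripper=9.3,
)

```text
time: 14.9
tcp_pos: [538.4, -392.7, 44.7]
eef_rot: [0.997, -0.075, -0.0, -0.0]
contact_force: [0.1, 0.5, -0.5]
width: 52.9
```

Emit:
servo_tool(
  increments=[
    [0, 0, 0, 0, 0, 0],
    [0, 0, 0, 0, 0, 0],
    [0, 0, 0, 0, 0, 0],
    [0, 0, 0, 0, 0, 0],
    [0, 0, 0, 0, 0, 0],
  ],
)

```text
time: 15.32
tcp_pos: [538.4, -392.7, 44.6]
eef_rot: [0.997, -0.075, -0.0, -0.0]
contact_force: [-0.1, 0.3, -0.5]
width: 86.2
```

Emit:
servo_tool(
  increments=[
    [0, 0, -1, 0, 0, 0],
    [0, 0, -2, 0, 0, 0],
    [0, 0, -3, 0, 0, 0],
    [0, 0, -3, 0, 0, 0],
    [0, 0, -3, 0, 0, 0],
  ],
)

```text
time: 15.73
tcp_pos: [538.3, -392.7, 166.8]
eef_rot: [0.997, -0.075, 0.0, 0.0]
contact_force: [0.4, -0.5, 0.3]
width: 92.3
```

Emit:
servo_tool(
  increments=[
    [-3, 0, 0, 0, 0, 0],
    [-3, 0, 0, 0, 0, 0],
    [-3, 0, 0, 0, 0, 0],
    [-3, 0, 0, 0, 0, 0],
    [-3, 0, 0, 0, 0, 0],
  ],
)

```text
time: 16.15
tcp_pos: [388.7, -370.1, 165.4]
eef_rot: [0.997, -0.074, 0.0, 0.0]
contact_force: [0.2, 0.4, -0.0]
width: 92.9
```

Emit:
servo_tool(
  increments=[
    [-3, 2, 0, 0, 0, 0],
    [-3, 2, 0, 0, 0, 0],
    [-3, 2, 0, 0, 0, 0],
    [0, 0, 0, 0, 0, 0],
    [0, 0, 0, 0, 0, 0],
  ],
)

```text
time: 16.57
tcp_pos: [291.1, -417.2, 165.5]
eef_rot: [0.997, -0.076, 0.0, 0.0]
contact_force: [-0.0, -0.5, -0.2]
width: 92.8
```

```bash
python3 - <<'E'
from h import *
go(538,-393,45.6,-.15)
c=cam('top');a=cv2.resize(c['img'][80:250,190:430],(720,510),interpolation=cv2.INTER_CUBIC);cv2.imwrite('pics/f.png',a)
b=cam('side')['img'];cv2.imwrite('pics/f2.png',cv2.resize(b[90:280,150:400],(750,570),interpolation=cv2.INTER_CUBIC))
E
```

```text
t 16.57 tcp [ 291.1 -417.2  165.5] yaw -0.152 F [-0.  -0.5 -0.2] w 92.8
to go cm (tool) [24.03 -6.14 12.  ] rot [ 0.001 -0.001 -0.002]
```

View pics/f.png

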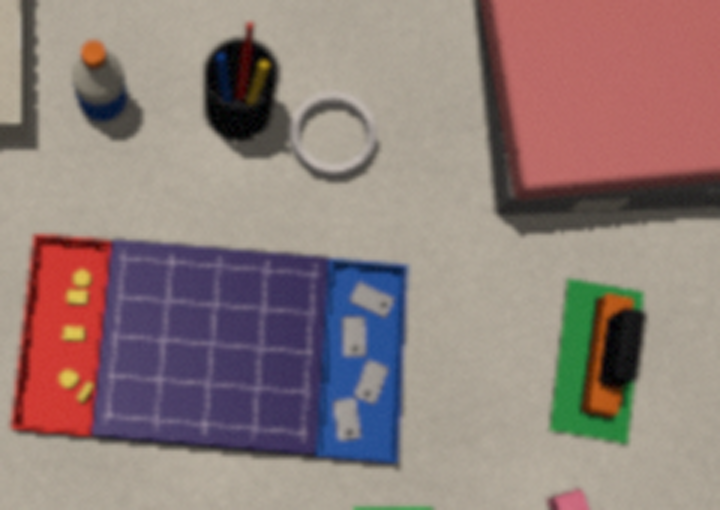

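View pics/f2.png

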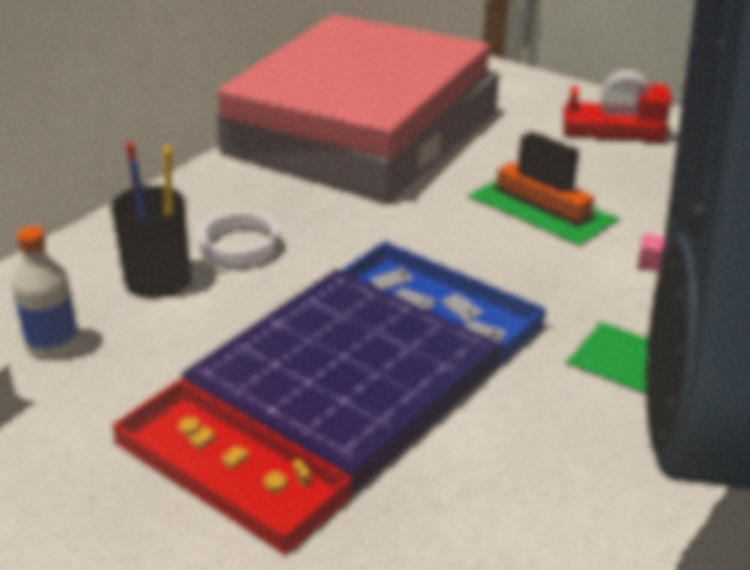

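The scraper stands upright on the pad at (610,355) in the top view. All five pieces are in the red tray around (75,335), and the gripper is clear of everything.

```bash
python3 -c "
from h import *
print(r.sign_off())"
```

```text
the job is handed in; nothing more can be done
None
```

I wiped all five brass offcuts into the red scrap tray in two passes, using only the scraper. I then stood the scraper back on its green pad and handed the job in at about 16.7 s; the sign-off reported no verdict.

- **Brass pieces:** the final pictures show all five in the red tray and the board empty. Triangulation from both cameras put four measured points inside the limits. Two adjacent pieces merged into one of those points, so they weren't measured separately. One piece leans against the board-side wall, still within limits (tray y about −28 mm, centre 14 mm high).
- **Scraper:** it stands upright and released, by tool readings about 4 mm from the pad's middle along x and 2 mm along y. I judged "upright" by eye from the pictures, not by a measured angle.
- **Other things:** the glue, pen cup and tape roll look unmoved. The stapler was outside the final crops, and the arm never went near it. The gripper was clear of everything at hand-in.
- **Disagreement:** two estimates of the board's position differed by about 2–3 mm, which didn't affect the wiping.

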